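# Open the bench throttle valve one true turn, past the wheel's play

### The job

The small brass valve on the bench is shut and its red handwheel is loose on the screw. Push the wheel round anticlockwise by its black upright handle: first take up the play until you feel the screw catch, then from that point turn it one full turn more, to within a tenth of a turn and never overrunning by more than that, and leave it there. Do not disturb the things standing round it.

Things in the scene. Friction and masses are not known exactly. Their poses are not given: they have to be found in the camera images.
- valve: Brass valve on a grey foot plate (100 x 130 mm), fixed to the bench; hose barbs 73 mm out along its +y and -y. Origin on the wheel's vertical axis at bench height. It opens anticlockwise seen from above. Its screw is stiff: turning it takes about 8 N at the wheel's handle, it then turns rigidly with the wheel and stays where it is left. It starts shut.
- wheel_hub (a point): Centre of the level red handwheel (rim 45 mm mean radius, 12 mm thick, 112 mm above the bench), on its axis at the rim's mid height. Turns with the wheel: x points to the handle, z up. Keyed loosely to the screw: anticlockwise it first runs nearly free (under 1 N at the handle) for 0.9 to 2.4 rad, unseen, then the screw catches. Turned back, it runs free 2.4 rad again.
- handle (a point): Middle of the black upright handle on the rim: a round post 16 mm in diameter that spins freely on its pin, from 8 to 51 mm above the rim's mid height, 45 mm from the wheel's axis. The point lies 30 mm above the rim's mid height; axes as wheel_hub.
- stem_top (a point): Top of the steel stem (11 mm in diameter, blue band) that stands in the middle of the wheel, 20 mm above the mid height of the rim when the valve is shut, as it is at the start. It does not turn but rises 3 mm for each turn of the screw; it does not rise while the wheel is only running through its play.
- jar_mid (a point): Bystander: white jar with a dark green lid, 65 mm in diameter, 78 mm tall, loose; the point is its middle.
- rack: Bystander: empty clear tube rack, 53 x 102 x 58 mm, loose; origin at the centre of its underside.
- bottle_mid (a point): Bystander: white squeeze bottle with a nozzle, 53 mm in diameter, 131 mm tall, loose; the point is its middle.
- kit: Bystander: white, orange and blue carton, 82 x 150 x 58 mm, loose; origin at the centre of its underside.
- dropper_mid (a point): Bystander: small white dropper bottle with a red cap, 23 mm in diameter, 63 mm tall, standing loose near the valve's foot; the point is its middle.

How it is judged:
By the outcome, as a careful person would: the job done as asked, in the order asked, and still so for the second after the job is handed in, with the robot touching nothing.
It also fails if it takes over 72 s, if anything falls off the work surface, if the arm or the gripper's body presses on something with over 40 N, if the wrist force passes 120 N, or if a joint passes its speed limit or range.

### The arm

A 6-joint arm with a two-finger parallel gripper is mounted at the origin on the work surface; the furniture and walls round the work are solid. World frame = base frame: x ahead of the robot, y to its left, z up, the work surface at z = 0. Lengths are in m, angles in degrees, forces in N, time in s.
With the tool pointing down it reaches from about 0.4 to 0.825 m from the base axis. Payload 7 kg.
Tool frame: the origin (TCP) lies at the very end of the fingers, on their centre line; the grasp point (between the pads) lies 19 mm behind it; x points along the fingers, z is the direction in which the jaws open and shut, and the axes are right-handed (so a half turn about x gives the same grasp; the last joint's range is limited). The gripper opens to 88 mm and grips with 3 to 60 N. Pads are 19 mm wide; open, the fingers measure 130 mm over their backs; the gripper's body (78 mm by 193 mm) begins 47 mm behind the grasp point.
Start: joints at [85.491, 20.546, 0.682, 0, -70.136, -16.507], TCP at [0.242, 0.63, 0.227] pointing down, gripper open.
Joint ranges: [-176.03, 176.03], [-82.01, 121.73], [-58.28, 71.71], [-173.87, 95.51], [-174.79, -0.11], [-173.66, 173.66]. Speed limits (degrees/s): [136.94, 136.94, 172.46, 180, 180, 180].

### API

Orientations are given as [roll, pitch, yaw] about the fixed x, y, z axes, in that order (R = Rz(yaw) Ry(pitch) Rx(roll)).
In Python, from plant import sensors, cams, workorder gives the robot as it stands. The module is installed in compiled form; this text tells all that it offers.
- The arm moves only by the shell command python3 -m handwheel 'ROWS' [OPENING] [FORCE]. ROWS is JSON, one flat list of numbers, 4 for each row, row after row: the shift along the tool's x, y, z in cm, then the turn about the tool's x in degrees. A call has exactly 10 rows; each row is the pose to reach, as a shift and turn from the pose commanded when the call began, along the tool's axes at that moment; what a row does not reach only later rows make up. A row lasts 1/8 s, in which the tool goes at most 62.5 mm and 10.7 degrees, less where a joint would pass 70% of its speed; a pose out of reach is approached as far as the arm can. A call with a gripper value outside its range is refused whole. OPENING is the finger opening in cm, from 0 to 8.76, set as the call begins (- or left out, the last holds). The fingers move at their own pace and stop on an object; FORCE is the grip in N (left out, the last holds). Time passes only in rows, so rows that repeat a pose let the fingers close, or fill a call up. It gives the time, the measured TCP pose, the force and the opening at its end, in the units of the state.
- sensors.get_state(): the state, without advancing time (a new reading comes with each control period).
- cams.capture(name): name is "scene" or "top" or "wrist"; returns a dict with "image" (420x560x3 uint8, red, green, blue), "fov_y" (degrees; the focal length in pixels is half the picture's height over the tangent of half this angle, whatever the lens; pixels are square), "cx", "cy" (the principal point, pixels), "xyz" and "rotation" of the camera in the world. Camera axes: x right, y down, z forward; pixel columns grow to the right and rows downward; lengths in m; the calibration is good to about 2 mm. The wrist camera is an equidistant fisheye: a pixel r from the principal point sees the ray r / f radians off the axis. A picture is of the moment at which its call begins. There is no depth.
- workorder.close_job(): hands the job in, once; it reports no verdict.
The state is a dict: "time_s": time; "joints": joint angles; "qd": joint speeds; "joint_torque": joint torques, N m; "tcp_pos": TCP position; "eef_rot": TCP orientation; "contact_force": force on the tool from outside, world axes, zero at the start; "moment": the same for the moment, N m; "gripper_width": finger opening in m.
Only numpy, scipy, OpenCV 4.12 (cv2) and the standard library are available. Lean on these libraries where they do the work, as an engineer would, in place of code of your own. Each camera call takes 0.05 s, during which the arm holds its last target.

## Working session

There is one attempt and no reset: what is moved stays moved. The work goes in short steps, Python scripts to look and compute and a shell command to move; the robot and the scene stay as the last step left them, time stands still between calls to the robot, and variables do not carry over. Pictures are saved under pics/ and viewed, and the job is handed in when it is done.

```bash
mkdir -p pics; ls; python3 - <<'E'
from plant import sensors,cams
import cv2
print(sensors.get_state())
for n in ["scene","top","wrist"]:
    c=cams.capture(n); print(n,c["fov_y"],c["cx"],c["cy"],c["xyz"],c["rotation"])
    cv2.imwrite(f"pics/{n}0.png",c["image"][:,:,::-1])
E
```

```text
pics
{'time_s': 0.0, 'joints': array([ 8.54911672e+01,  2.05928026e+01,  6.33893909e-01, -1.86001506e-02,
       -7.01366900e+01, -1.65086872e+01]), 'qd': array([ 0.07847964, -0.04816061, -0.05374785, -0.00210066,  0.00154374,
       -0.05382787]), 'joint_torque': array([-2.32460166e-03, -5.82707226e+01,  2.93048573e+01,  6.99697763e+00,
        6.84289495e-03, -1.66046525e-04]), 'tcp_pos': array([0.24193025, 0.62963004, 0.22561296]), 'eef_rot': array([   6.14511301,   89.90281494, -104.87874152]), 'contact_force': array([ 0.78955299,  0.4803169 , -0.07911588]), 'moment': array([ 0.03353814,  0.00956283, -0.01988074]), 'gripper_width': 0.0877568077680727}
scene 44.16888319808326 274.8547237369805 216.17928036595765 [0.59848369 1.09288225 0.6516146 ] [-120.22366035    1.11268686  170.92872501]
top 56.77989784675553 282.15850527687013 206.83596491514646 [0.31579908 0.13914639 1.0782505 ] [-171.94915741   -0.23780684  -89.24520293]
wrist 65.70646984690485 279.99688085708385 205.08743048919914 [0.30832017 0.60415405 0.38464141] [ 1.64857138e+02 -1.22757784e-01 -1.11063714e+02]
```

View pics/scene0.png

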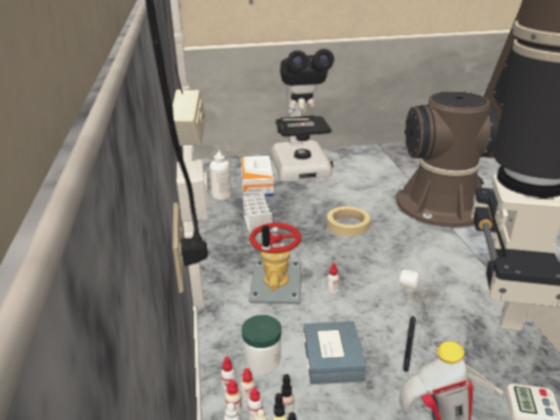

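View pics/top0.png

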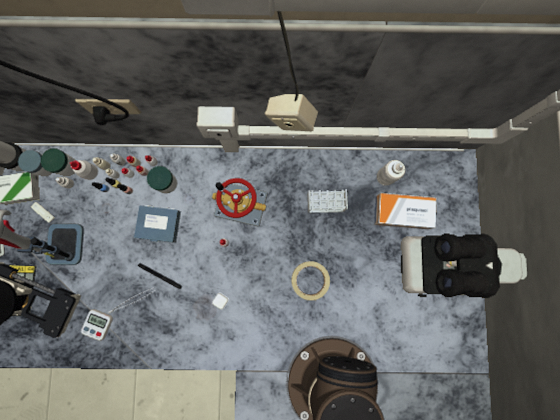

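View pics/wrist0.png

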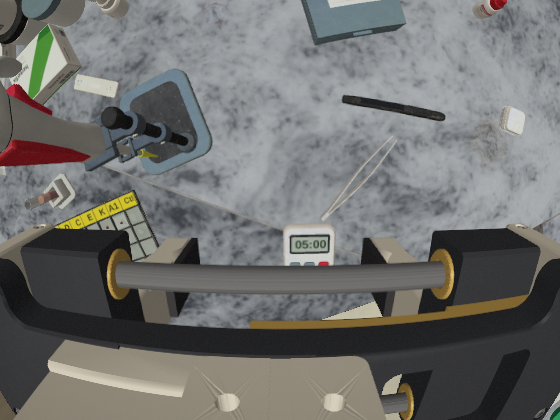

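The scene view shows the valve wheel at about (276,238), its black handle at (266,236) and the dropper at (333,278). In the top view the wheel is at (236,198), the handle at (220,186), the dropper at (224,243), the jar at (160,178) and the rack at (328,201).

```bash
cat > h.py <<'E'
import numpy as np,cv2
from scipy.spatial.transform import Rotation as R
from plant import sensors,cams
def cap(n,save=None):
    c=cams.capture(n)
    if save: cv2.imwrite(save,c["image"][:,:,::-1])
    c["n"]=n; c["Rm"]=R.from_euler("xyz",c["rotation"],degrees=True).as_matrix()
    c["f"]=210/np.tan(np.radians(c["fov_y"]/2)); return c
def ray(c,u,v):
    x,y=u-c["cx"],v-c["cy"]
    if c["n"]=="wrist":
        r=np.hypot(x,y)+1e-9; t=r/c["f"]; d=np.array([x/r*np.sin(t),y/r*np.sin(t),np.cos(t)])
    else: d=np.array([x/c["f"],y/c["f"],1.])
    return c["Rm"]@(d/np.linalg.norm(d))
def onz(c,u,v,z):
    d=ray(c,u,v); return c["xyz"]+d*(z-c["xyz"][2])/d[2]
def proj(c,p):
    q=c["Rm"].T@(np.asarray(p)-c["xyz"])
    if c["n"]=="wrist":
        r=np.hypot(q[0],q[1]); t=np.arctan2(r,q[2]); return np.array([c["cx"]+q[0]/r*t*c["f"],c["cy"]+q[1]/r*t*c["f"]])
    return np.array([c["cx"]+q[0]/q[2]*c["f"],c["cy"]+q[1]/q[2]*c["f"]])
def tri(c1,p1,c2,p2):
    d1,d2=ray(c1,*p1),ray(c2,*p2)
    s=np.linalg.lstsq(np.c_[d1,-d2],c2["xyz"]-c1["xyz"],rcond=None)[0]
    a=c1["xyz"]+s[0]*d1;b=c2["xyz"]+s[1]*d2
    return (a+b)/2,np.linalg.norm(a-b)
def redell(c,box):
    x0,y0,x1,y1=box
    im=c["image"][y0:y1,x0:x1].astype(int)
    m=((im[:,:,0]>100)&(im[:,:,1]<70)&(im[:,:,2]<80)).astype(np.uint8)
    cs,_=cv2.findContours(m,cv2.RETR_EXTERNAL,cv2.CHAIN_APPROX_NONE)
    k=max(cs,key=cv2.contourArea); hull=cv2.convexHull(k)
    e=cv2.fitEllipse(hull.astype(np.float32))
    return np.array(e[0])+[x0,y0],e[1],m
E
python3 - <<'E'
from h import *
t=cap("top");s=cap("scene")
for c,b in((t,(195,165,275,235)),(s,(235,212,315,265))):
    e=redell(c,b); print(c["n"],e[0],e[1],onz(c,*e[0],.112))
    x0,y0,x1,y1=b
    cv2.imwrite(f"pics/z_{c['n']}.png",cv2.resize(c["image"][y0:y1,x0:x1,::-1],None,fx=8,fy=8,interpolation=cv2.INTER_CUBIC))
for nm,u,v,z in [("handle",220,186,.163),("drop",224,243,.063),("jar",160,178,.078),("rack",328,201,.058),("bottle",395,170,.131),("kit",408,210,.058),("blue box",158,223,.03),("wallrail",240,140,.1)]:
    print(nm,onz(t,u,v,z).round(3))
E
```

```text
top [235.83574295 197.60865784] (38.821022033691406, 40.052879333496094) [0.47437878 0.25391322 0.112     ]
scene [275.0708313  237.59943008] (28.638090133666992, 50.275299072265625) [0.47533271 0.25772557 0.112     ]
handle [0.494 0.287 0.163]
drop [0.362 0.287 0.063]
jar [0.529 0.458 0.078]
rack [0.478 0.015 0.058]
bottle [ 0.547 -0.144  0.131]
kit [ 0.456 -0.197  0.058]
blue box [0.415 0.472 0.03 ]
wallrail [0.629 0.249 0.1  ]
```

View pics/z_top.png

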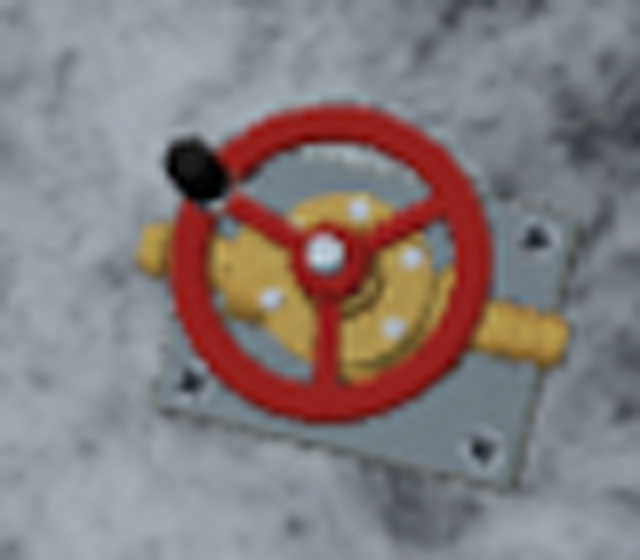

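View pics/z_scene.png

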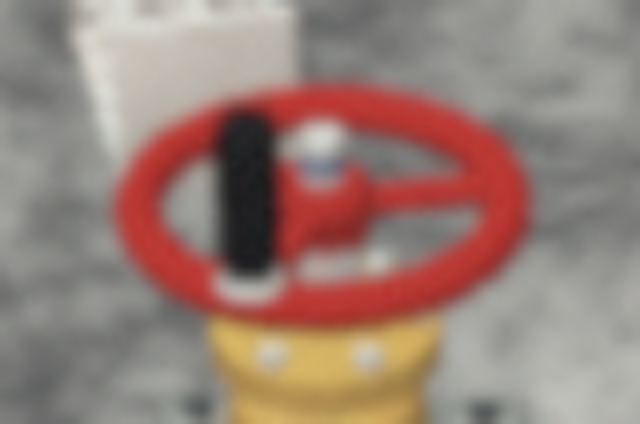

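```bash
python3 - <<'E'
from h import *
t=cap("top");s=cap("scene")
# stem top
pt=(195+322/8,165+249/8); ps=(235+322/8,212+132/8)
print("stem",tri(t,pt,s,ps), onz(t,*pt,.132))
# black handle blobs
for c,(x0,y0,x1,y1) in((t,(210,178,228,194)),(s,(258,222,274,250))):
    g=c["image"][y0:y1,x0:x1].max(axis=2); m=(g<60).astype(np.uint8)
    ys,xs=np.nonzero(m); c["h"]=np.array([xs.mean()+x0,ys.mean()+y0]); print(c["n"],c["h"],len(xs),ys.min()+y0,ys.max()+y0)
p,e=tri(t,t["h"],s,s["h"]);print("handle",p,e, onz(t,*t["h"],.142),onz(s,*s["h"],.142))
for hub in ([.4748,.2558,.112],):
    d=p[:2]-hub[:2];print("r",np.hypot(*d),"ang",np.degrees(np.arctan2(d[1],d[0])))
st=sensors.get_state(); Rm=R.from_euler("xyz",st["eef_rot"],degrees=True).as_matrix(); print(Rm.round(3))
E
```

```text
stem (array([0.47453308, 0.25344806, 0.1300744 ]), np.float64(0.0011673302295143074)) [0.47478574 0.25309325 0.132     ]
top [219.19047619 186.19047619] 42 183 190
scene [265.52293578 235.9266055 ] 109 227 245
handle [0.49788268 0.2922339  0.14000615] 0.0005289708030801094 [0.49723351 0.29195946 0.142     ] [0.49852096 0.29523447 0.142     ]
r 0.043130487874610025 ang 57.64370915585731
[[-0.     0.933 -0.359]
 [-0.    -0.359 -0.933]
 [-1.     0.     0.   ]]
```

```bash
python3 -m handwheel '[0,4,2.5,-5, 0,8,5,-10, 0,12,7.5,-15, 0,16,10,-20, 0,20,12.5,-25, 0,24,15,-30, 0,28,17.5,-35, 1,32,20,-40, 1.5,36,22.35,-40, 2,36,22.35,-40]' 3.4 30; python3 - <<'E'
from h import *
cap("wrist","pics/w1.png"); t=cap("top","pics/t1.png"); s=cap("scene","pics/s1.png")
st=sensors.get_state(); print(st["tcp_pos"],st["joints"],st["contact_force"]); print(R.from_euler("xyz",st["eef_rot"],degrees=True).as_matrix().round(3))
E
```

```text
time_s: 1.6
tcp_pos: [0.4993, 0.29, 0.2063]
eef_rot: [-29.2, 90.0, -100.4]
contact_force: [-0.6, 0.6, 0.0]
gripper_width: 0.0339
[0.49777217 0.29238679 0.20636679] [ 4.98297169e+01  1.22409051e+01 -1.36303678e+01 -7.48515972e-03
 -6.41534220e+01  5.91361664e+01] [-0.35464031  0.5821541   0.17190125]
[[-0.     0.946  0.325]
 [-0.     0.325 -0.946]
 [-1.    -0.     0.   ]]
```

View pics/w1.png

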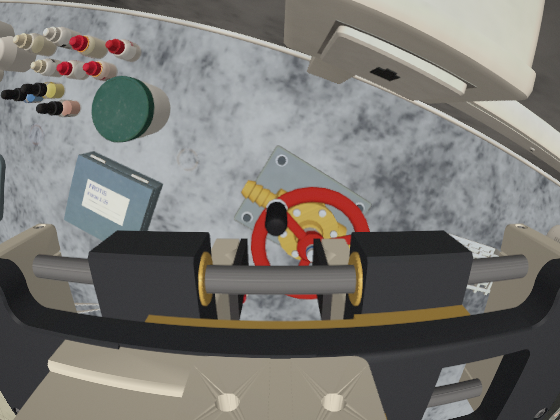

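View pics/s1.png

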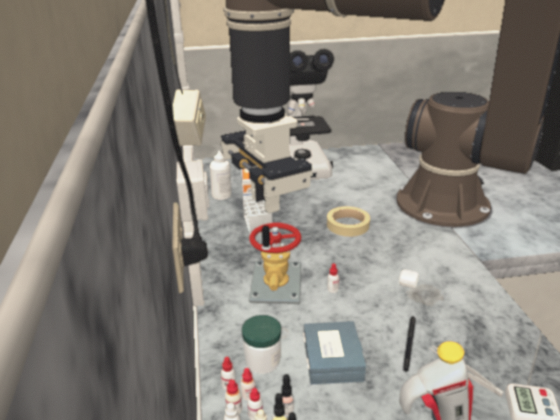

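View pics/t1.png

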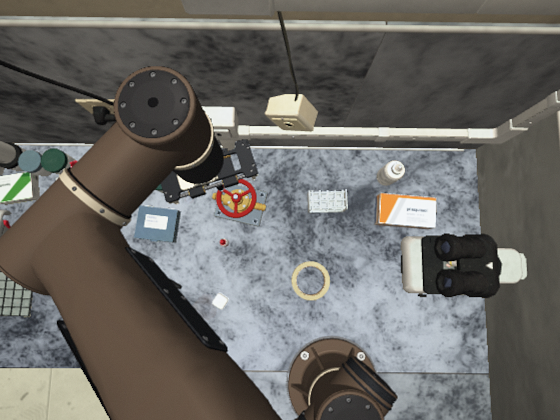

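```bash
python3 - <<'E'
from h import *
w=cap("wrist");s=cap("scene");t=cap("top");tcp=sensors.get_state()["tcp_pos"]
print(tcp)
for n,p in dict(tcp=tcp,htop=[.4979,.2922,.163],hmid=[.4979,.2922,.142],stem=[.4746,.2540,.132],hub=[.4746,.254,.112]).items(): print(n,proj(w,p),proj(s,p),proj(t,p))
x0,y0=220,150
cv2.imwrite("pics/w1z.png",cv2.resize(w["image"][y0:y0+150,x0:x0+180,::-1],None,fx=4,fy=4,interpolation=cv2.INTER_CUBIC))
E
```

```text
[0.49760979 0.29324906 0.20689046]
tcp [276.88649094 255.39620669] [264.83127416 204.45370474] [214.19317453 180.54994734]
htop [279.09128753 228.30202885] [265.29494461 225.27921758] [217.73070349 184.22805676]
hmid [279.14869811 218.67002951] [265.62221792 235.02464208] [219.10205326 185.92188819]
stem [315.53496335 256.40384256] [274.94100337 227.7560422 ] [234.88025487 196.19419342]
hub [313.11008656 246.71387878] [275.14028302 236.54403229] [235.80390721 197.52152593]
```

View pics/w1z.png

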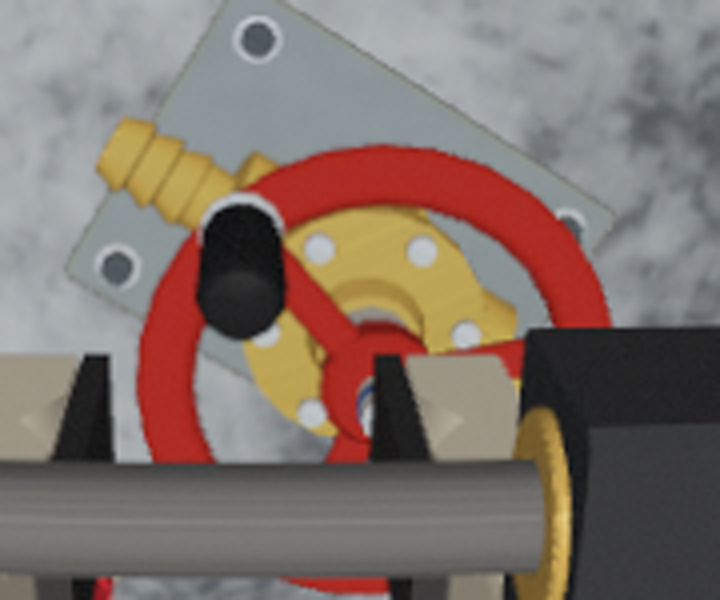

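Wrist view: the handle top is at (280,224), centred between the fingertips at columns 247 and 314. I'll descend and grip.

```bash
python3 -m handwheel '[1.5,0.1,0,0, 3,0.1,0,0, 4,0.1,0,0, 5,0.1,0,0, 6,0.1,0,0, 7,0.1,0,0, 7.5,0.1,0,0, 8,0.1,0,0, 8,0.1,0,0, 8,0.1,0,0]'; python3 - <<'E'
from h import *
cap("scene","pics/s2.png");w=cap("wrist","pics/w2.png");print(sensors.get_state()["tcp_pos"])
E
```

```text
time_s: 3.15
tcp_pos: [0.4991, 0.2928, 0.1269]
eef_rot: [107.8, 90.0, 36.8]
contact_force: [-0.4, 0.3, -0.4]
gripper_width: 0.0343
[0.49909317 0.29280718 0.12691297]
```

View pics/w2.png

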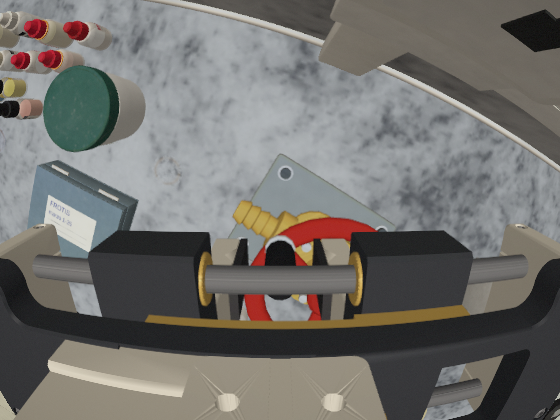

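View pics/s2.png

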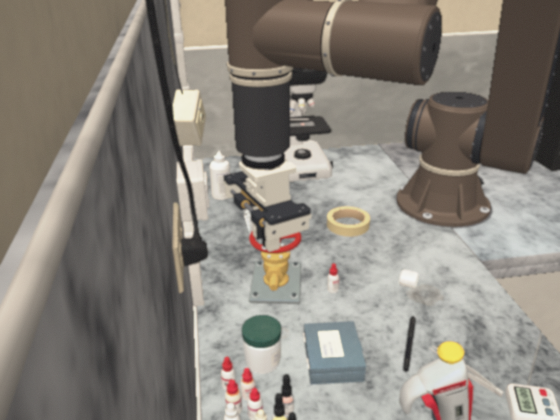

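The handle stands between the fingers at (280,260). Closing.

```bash
python3 -m handwheel '[0,0,0,0, 0,0,0,0, 0,0,0,0, 0,0,0,0, 0,0,0,0, 0,0,0,0, 0,0,0,0, 0,0,0,0, 0,0,0,0, 0,0,0,0]' 0 30
cat >> h.py <<'E'
C=np.array([.4746,.2543]);
Y=np.array([.946,.325]);Z=np.array([.325,-.946])
def rep(C=C):
    fs=[];ps=[]
    for _ in range(1):
        st=sensors.get_state(); fs.append(st["contact_force"]);ps.append(st["tcp_pos"])
    f=np.mean(fs,0);p=np.mean(ps,0);d=p[:2]-C;r=np.hypot(*d);a=np.arctan2(d[1],d[0])
    er=d/r;et=np.array([-er[1],er[0]])
    print("t %.2f p"%st["time_s"],p.round(4),"r %.1f ang %.1f"%(r*1e3,np.degrees(a)%360),"F",f.round(1),"Frad %.1f Ftan %.1f"%(f[:2]@er,f[:2]@et),"w",st["gripper_width"].round(4))
def rows(a0,a1,step,r=.045,r0=None):
    "table of tool y,z (cm) relative to handle at a0"
    for k in range(1,11):
        a=np.radians(a0+(a1-a0)*k/10) ; b=np.radians(a0)
        d=r*np.array([np.cos(a)-np.cos(b),np.sin(a)-np.sin(b)])
        print("%.1f: y %.2f z %.2f"%(np.degrees(a),d@Y*100,d@Z*100))
E
python3 - <<'E'
from h import *
rep()
for a in range(57,560,15): pass
rows(58,73,1)
E
```

```text
time_s: 4.5
tcp_pos: [0.499, 0.2927, 0.1266]
eef_rot: [116.8, 90.0, 45.8]
contact_force: [0.9, 0.3, 0.8]
gripper_width: 0.0151Traceback (most recent call last):
  File "<stdin>", line 2, in <module>
  File "h.py", line 43, in rep
    print("t %.2f p"%st["time_s"],p.round(4),"r %.1f ang %.1f"%(r*1e3,np.degrees(a)%360),"F",f.round(1),"Frad %.1f Ftan %.1f"%(f[:2]@er,f[:2]@et),"w",st["gripper_width"].round(4))
                                                                                                                                                      ^^^^^^^^^^^^^^^^^^^^^^^^^
AttributeError: 'float' object has no attribute 'round'
```

```bash
sed -i 's/st\["gripper_width"\].round(4)/round(float(st["gripper_width"]),4)/' h.py; sed -i 's/C=np.array(\[.4746,.2543\])/C=np.array([.4752,.2545])/' h.py; python3 - <<'E'
from h import *
rep()
rows(58,98,1)
for a in (98,110,122,134,146,158,170,182): print(a);rows(a,a+12,1)
E
```

```text
t 4.50 p [0.499  0.2927 0.1266] r 45.0 ang 58.1 F [0.9 0.3 0.8] Frad 0.7 Ftan -0.6 w 0.0151
62.0: y -0.21 z -0.24
66.0: y -0.43 z -0.46
70.0: y -0.67 z -0.66
74.0: y -0.92 z -0.85
78.0: y -1.18 z -1.02
82.0: y -1.46 z -1.18
86.0: y -1.74 z -1.31
90.0: y -2.03 z -1.42
94.0: y -2.33 z -1.51
98.0: y -2.64 z -1.58
98
99.2: y -0.09 z -0.02
100.4: y -0.19 z -0.03
101.6: y -0.28 z -0.05
102.8: y -0.37 z -0.06
104.0: y -0.47 z -0.07
105.2: y -0.56 z -0.07
106.4: y -0.65 z -0.08
107.6: y -0.75 z -0.08
108.8: y -0.84 z -0.08
110.0: y -0.94 z -0.08
110
111.2: y -0.09 z 0.00
112.4: y -0.19 z 0.01
113.6: y -0.28 z 0.01
114.8: y -0.38 z 0.02
116.0: y -0.47 z 0.03
117.2: y -0.56 z 0.05
118.4: y -0.66 z 0.06
119.6: y -0.75 z 0.08
120.8: y -0.84 z 0.10
122.0: y -0.93 z 0.12
122
123.2: y -0.09 z 0.02
124.4: y -0.18 z 0.05
125.6: y -0.27 z 0.07
126.8: y -0.36 z 0.10
128.0: y -0.45 z 0.13
129.2: y -0.54 z 0.16
130.4: y -0.63 z 0.20
131.6: y -0.72 z 0.23
132.8: y -0.80 z 0.27
134.0: y -0.89 z 0.31
134
135.2: y -0.08 z 0.04
136.4: y -0.17 z 0.08
137.6: y -0.25 z 0.13
138.8: y -0.33 z 0.17
140.0: y -0.42 z
[... 311 characters left out ...]
z 0.57
158.0: y -0.69 z 0.64
158
159.2: y -0.06 z 0.07
160.4: y -0.12 z 0.14
161.6: y -0.18 z 0.22
162.8: y -0.23 z 0.29
164.0: y -0.29 z 0.37
165.2: y -0.34 z 0.45
166.4: y -0.39 z 0.53
167.6: y -0.44 z 0.61
168.8: y -0.49 z 0.69
170.0: y -0.54 z 0.77
170
171.2: y -0.04 z 0.08
172.4: y -0.09 z 0.17
173.6: y -0.13 z 0.25
174.8: y -0.17 z 0.34
176.0: y -0.21 z 0.42
177.2: y -0.24 z 0.51
178.4: y -0.28 z 0.60
179.6: y -0.31 z 0.69
180.8: y -0.34 z 0.78
182.0: y -0.37 z 0.87
182
183.2: y -0.03 z 0.09
184.4: y -0.05 z 0.18
185.6: y -0.07 z 0.27
186.8: y -0.09 z 0.36
188.0: y -0.11 z 0.46
189.2: y -0.13 z 0.55
190.4: y -0.15 z 0.64
191.6: y -0.16 z 0.74
192.8: y -0.17 z 0.83
194.0: y -0.18 z 0.92
```

```bash
python3 -m handwheel '[0,-0.21,-0.24,0, 0,-0.43,-0.46,0, 0,-0.67,-0.66,0, 0,-0.92,-0.85,0, 0,-1.18,-1.02,0, 0,-1.46,-1.18,0, 0,-1.74,-1.31,0, 0,-2.03,-1.42,0, 0,-2.33,-1.51,0, 0,-2.64,-1.58,0]'; python3 -c "
from h import *
rep()"
```

```text
time_s: 5.75
tcp_pos: [0.4686, 0.2988, 0.1265]
eef_rot: [-49.6, 90.0, -120.6]
contact_force: [0.6, -1.4, 1.3]
gripper_width: 0.015
t 5.75 p [0.4686 0.2988 0.1265] r 44.8 ang 98.5 F [ 0.6 -1.4  1.3] Frad -1.5 Ftan -0.3 w 0.015
```

```bash
python3 -m handwheel '[0,-0.09,-0.02,0, 0,-0.19,-0.03,0, 0,-0.28,-0.05,0, 0,-0.37,-0.06,0, 0,-0.47,-0.07,0, 0,-0.56,-0.07,0, 0,-0.65,-0.08,0, 0,-0.75,-0.08,0, 0,-0.84,-0.08,0, 0,-0.94,-0.08,0]'; python3 -c "
from h import *
rep()"
```

```text
time_s: 7.0
tcp_pos: [0.4596, 0.2966, 0.1265]
eef_rot: [-33.4, 90.0, -104.4]
contact_force: [1.3, -2.0, 1.6]
gripper_width: 0.0152
t 7.00 p [0.4596 0.2966 0.1265] r 44.9 ang 110.3 F [ 1.3 -2.   1.6] Frad -2.3 Ftan -0.5 w 0.0152
```

```bash
python3 -m handwheel '[0,-0.09,0,0, 0,-0.19,0.01,0, 0,-0.28,0.01,0, 0,-0.38,0.02,0, 0,-0.47,0.03,0, 0,-0.56,0.05,0, 0,-0.66,0.06,0, 0,-0.75,0.08,0, 0,-0.84,0.1,0, 0,-0.93,0.12,0]'; python3 -c "
from h import *
rep()"
```

```text
time_s: 8.25
tcp_pos: [0.4512, 0.2924, 0.1265]
eef_rot: [-27.9, 90.0, -99.0]
contact_force: [3.8, -3.8, -0.6]
gripper_width: 0.0151
t 8.25 p [0.4512 0.2924 0.1265] r 44.9 ang 122.3 F [ 3.8 -3.8 -0.6] Frad -5.3 Ftan -1.1 w 0.0151
```

```bash
python3 -m handwheel '[0,-0.09,0.02,0, 0,-0.18,0.05,0, 0,-0.27,0.07,0, 0,-0.36,0.1,0, 0,-0.45,0.13,0, 0,-0.54,0.16,0, 0,-0.63,0.2,0, 0,-0.72,0.23,0, 0,-0.8,0.27,0, 0,-0.89,0.31,0]'; python3 -c "
from h import *
rep()"
```

```text
time_s: 9.5
tcp_pos: [0.4457, 0.2882, 0.1268]
eef_rot: [111.7, 89.8, 40.7]
contact_force: [11.5, -0.8, -6.7]
gripper_width: 0.0152
t 9.50 p [0.4457 0.2882 0.1268] r 44.8 ang 131.2 F [11.5 -0.8 -6.7] Frad -8.2 Ftan -8.1 w 0.0152
```

```bash
python3 - <<'E'
from h import *
w=cap("wrist","pics/w3.png");s=cap("scene","pics/s3.png");rep();st=sensors.get_state();print(st["moment"],st["joints"],st["joint_torque"])
cv2.imwrite("pics/s3z.png",cv2.resize(s["image"][190:300,215:345,::-1],None,fx=5,fy=5,interpolation=cv2.INTER_CUBIC))
E
```

```text
t 9.60 p [0.4456 0.2882 0.1268] r 44.8 ang 131.3 F [10.4 -1.1 -7.2] Frad -7.7 Ftan -7.1 w 0.0152
[-0.43321068 -4.12491775  0.03820933] [ 54.12368463  12.02995537 -25.51733897   0.07126471 -52.2216742
  54.83935344] [ 3.69428828e+00 -4.51002431e+01  2.37203729e+01  3.44675459e+00
 -1.95820011e+00 -3.43923304e-03]
```

View pics/w3.png

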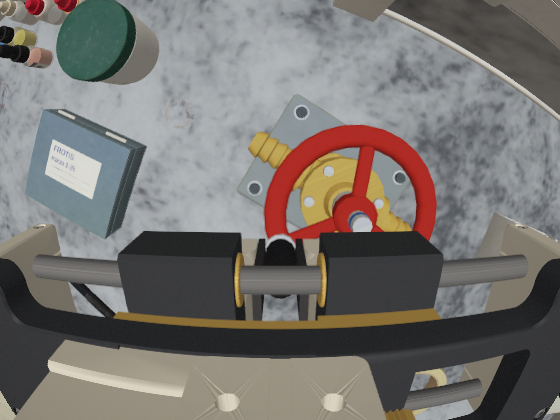

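View pics/s3z.png

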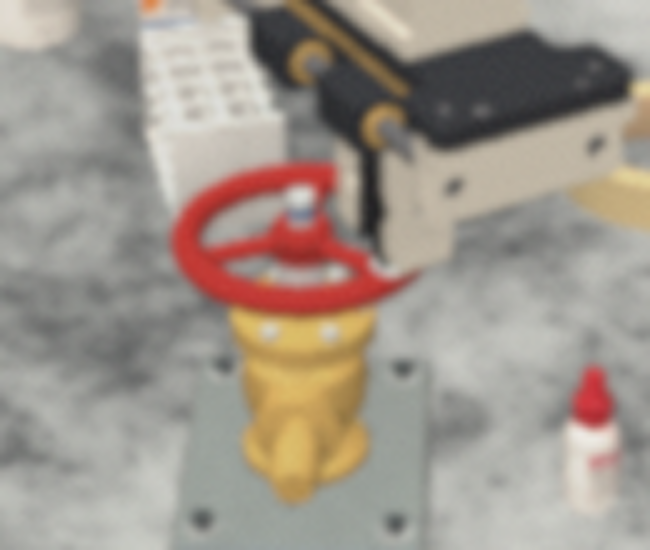

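The handle is still held at (280,258), the fingers are clear of the stem, and the bystanders have not moved. The tangential force rose from about 1 N to 8 N between 122° and 131°, so the screw has caught.

```bash
python3 -m handwheel '[0,-0.08,0.05,0, 0,-0.17,0.1,0, 0,-0.25,0.15,0, 0,-0.33,0.2,0, 0,-0.42,0.26,0, 0,-0.5,0.31,0, 0,-0.58,0.36,0, 0,-0.65,0.42,0, 0,-0.73,0.48,0, 0,-0.81,0.54,0]'; python3 -c "
from h import *
rep()
rows(146,176,1); rows(176,216,1)"
```

```text
time_s: 10.85
tcp_pos: [0.4397, 0.2816, 0.1269]
eef_rot: [123.5, 89.7, 52.5]
contact_force: [8.8, 2.4, -6.9]
gripper_width: 0.0151
t 10.85 p [0.4397 0.2816 0.1269] r 44.7 ang 142.7 F [ 8.8  2.4 -6.9] Frad -5.6 Ftan -7.3 w 0.0151
149.0: y -0.18 z 0.15
152.0: y -0.36 z 0.30
155.0: y -0.53 z 0.47
158.0: y -0.69 z 0.64
161.0: y -0.84 z 0.82
164.0: y -0.98 z 1.01
167.0: y -1.11 z 1.21
170.0: y -1.23 z 1.41
173.0: y -1.34 z 1.62
176.0: y -1.43 z 1.84
180.0: y -0.11 z 0.29
184.0: y -0.20 z 0.59
188.0: y -0.27 z 0.90
192.0: y -0.32 z 1.21
196.0: y -0.35 z 1.52
200.0: y -0.36 z 1.84
204.0: y -0.34 z 2.15
208.0: y -0.30 z 2.46
212.0: y -0.24 z 2.77
216.0: y -0.16 z 3.07
```

```bash
python3 -m handwheel '[0,-0.18,0.15,0, 0,-0.36,0.3,0, 0,-0.53,0.47,0, 0,-0.69,0.64,0, 0,-0.84,0.82,0, 0,-0.98,1.01,0, 0,-1.11,1.21,0, 0,-1.23,1.41,0, 0,-1.34,1.62,0, 0,-1.43,1.84,0]'; python3 -c "
from h import *
rep()"
```

```text
time_s: 12.1
tcp_pos: [0.4313, 0.2605, 0.127]
eef_rot: [139.5, 89.6, 68.5]
contact_force: [0.7, 8.2, -4.4]
gripper_width: 0.0156
t 12.10 p [0.4313 0.2605 0.127 ] r 44.3 ang 172.3 F [ 0.7  8.2 -4.4] Frad 0.4 Ftan -8.2 w 0.0156
```

```bash
python3 -m handwheel '[0,-0.11,0.29,0, 0,-0.2,0.59,0, 0,-0.27,0.9,0, 0,-0.32,1.21,0, 0,-0.35,1.52,0, 0,-0.36,1.84,0, 0,-0.34,2.15,0, 0,-0.3,2.46,0, 0,-0.24,2.77,0, 0,-0.16,3.07,0]'; python3 -c "
from h import *
rep()
for a in (216,256,296,336): print(a);rows(a,a+40,1)"
```

```text
time_s: 13.35
tcp_pos: [0.4382, 0.2296, 0.1266]
eef_rot: [166.8, 89.8, 95.8]
contact_force: [-5.4, 5.7, 1.4]
gripper_width: 0.0149
t 13.35 p [0.4382 0.2296 0.1266] r 44.6 ang 214.0 F [-5.4  5.7  1.4] Frad 1.3 Ftan -7.7 w 0.0149
216
220.0: y 0.10 z 0.30
224.0: y 0.23 z 0.59
228.0: y 0.37 z 0.87
232.0: y 0.53 z 1.14
236.0: y 0.71 z 1.39
240.0: y 0.91 z 1.64
244.0: y 1.12 z 1.87
248.0: y 1.35 z 2.08
252.0: y 1.60 z 2.28
256.0: y 1.85 z 2.46
256
260.0: y 0.27 z 0.16
264.0: y 0.55 z 0.30
268.0: y 0.84 z 0.43
272.0: y 1.14 z 0.53
276.0: y 1.44 z 0.61
280.0: y 1.75 z 0.67
284.0: y 2.06 z 0.71
288.0: y 2.37 z 0.72
292.0: y 2.69 z 0.72
296.0: y 3.00 z 0.69
296
300.0: y 0.31 z -0.05
304.0: y 0.62 z -0.12
308.0: y 0.92 z -0.21
312.0: y 1.21 z -0.33
316.0: y 1.49 z -0.46
320.0: y 1.77 z -0.61
324.0: y 2.03 z -0.78
328.0: y 2.28 z -0.97
332.0: y 2.52 z -1.18
336.0: y 2.74 z -1.40
336
340.0: y 0.21 z -0.24
344.0: y 0.39 z -0.49
348.0: y 0.57 z -0.75
352.0: y 0.72 z -1.03
356.0: y 0.85 z -1.31
360.0: y 0.96 z -1.61
364.0: y 1.05 z -1.91
368.0: y 1.13 z -2.21
372.0: y 1.17 z -2.52
376.0: y 1.20 z -2.84
```

```bash
python3 -m handwheel '[0,0.1,0.3,0, 0,0.23,0.59,0, 0,0.37,0.87,0, 0,0.53,1.14,0, 0,0.71,1.39,0, 0,0.91,1.64,0, 0,1.12,1.87,0, 0,1.35,2.08,0, 0,1.6,2.28,0, 0,1.85,2.46,0]'; python3 -c "
from h import *
rep()"
```

```text
time_s: 14.6
tcp_pos: [0.4629, 0.2111, 0.1264]
eef_rot: [-146.0, 89.9, 142.9]
contact_force: [-7.7, 1.9, 4.2]
gripper_width: 0.0152
t 14.60 p [0.4629 0.2111 0.1264] r 45.1 ang 254.2 F [-7.7  1.9  4.2] Frad 0.3 Ftan -8.0 w 0.0152
```

```bash
python3 -m handwheel '[0,0.27,0.16,0, 0,0.55,0.3,0, 0,0.84,0.43,0, 0,1.14,0.53,0, 0,1.44,0.61,0, 0,1.75,0.67,0, 0,2.06,0.71,0, 0,2.37,0.72,0, 0,2.69,0.72,0, 0,3,0.69,0]'; python3 -c "
from h import *
rep(); s=cap('scene','pics/s4.png');w=cap('wrist','pics/w4.png')"
```

```text
time_s: 15.85
tcp_pos: [0.493, 0.2127, 0.1263]
eef_rot: [-88.5, 89.8, -159.5]
contact_force: [-6.7, -4.6, 6.0]
gripper_width: 0.0155
t 15.85 p [0.493  0.2127 0.1263] r 45.5 ang 293.1 F [-6.7 -4.6  6. ] Frad 1.6 Ftan -8.0 w 0.0155
```

View pics/w4.png

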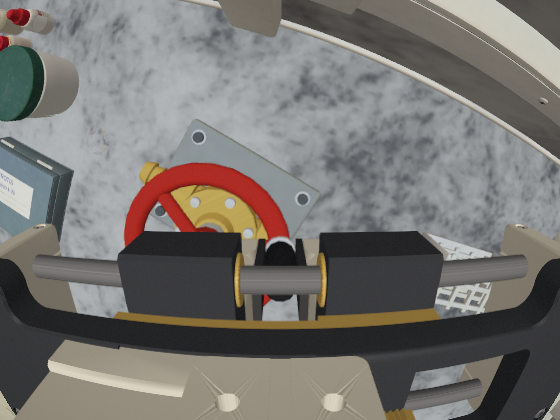

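View pics/s4.png

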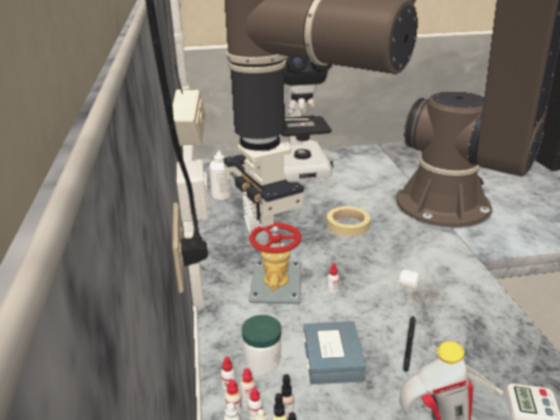

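The handle is still held at (282,262) in the wrist view, and the fingers stay above the rack and clear of the stem.

```bash
python3 -m handwheel '[0,0.31,-0.05,0, 0,0.62,-0.12,0, 0,0.92,-0.21,0, 0,1.21,-0.33,0, 0,1.49,-0.46,0, 0,1.77,-0.61,0, 0,2.03,-0.78,0, 0,2.28,-0.97,0, 0,2.52,-1.18,0, 0,2.74,-1.4,0]'; python3 -c "
from h import *
rep()"
```

```text
time_s: 17.2
tcp_pos: [0.5157, 0.234, 0.1266]
eef_rot: [-51.8, 89.8, -122.9]
contact_force: [1.4, -9.0, 4.5]
gripper_width: 0.0155
t 17.20 p [0.5157 0.234  0.1266] r 45.4 ang 333.1 F [ 1.4 -9.   4.5] Frad 5.3 Ftan -7.3 w 0.0155
```

```bash
python3 -m handwheel '[0,0.21,-0.24,0, 0,0.39,-0.49,0, 0,0.57,-0.75,0, 0,0.72,-1.03,0, 0,0.85,-1.31,0, 0,0.96,-1.61,0, 0,1.05,-1.91,0, 0,1.13,-2.21,0, 0,1.17,-2.52,0, 0,1.2,-2.84,0]'; python3 -c "
from h import *
rep()
for a,b in ((376,416),(416,456),(456,488)): print(a);rows(a,b,1)"
```

```text
time_s: 18.45
tcp_pos: [0.519, 0.2657, 0.1268]
eef_rot: [18.3, 89.9, -52.7]
contact_force: [4.9, -7.8, 0.6]
gripper_width: 0.0151
t 18.45 p [0.519  0.2657 0.1268] r 45.2 ang 14.3 F [ 4.9 -7.8  0.6] Frad 2.8 Ftan -8.8 w 0.0151
376
380.0: y 0.01 z -0.31
384.0: y -0.01 z -0.63
388.0: y -0.05 z -0.94
392.0: y -0.11 z -1.25
396.0: y -0.19 z -1.55
400.0: y -0.29 z -1.85
404.0: y -0.42 z -2.14
408.0: y -0.56 z -2.42
412.0: y -0.72 z -2.69
416.0: y -0.90 z -2.94
416
420.0: y -0.20 z -0.24
424.0: y -0.41 z -0.47
428.0: y -0.64 z -0.69
432.0: y -0.89 z -0.89
436.0: y -1.14 z -1.07
440.0: y -1.41 z -1.23
444.0: y -1.69 z -1.37
448.0: y -1.98 z -1.49
452.0: y -2.28 z -1.59
456.0: y -2.58 z -1.68
456
459.2: y -0.25 z -0.05
462.4: y -0.50 z -0.09
465.6: y -0.75 z -0.11
468.8: y -1.00 z -0.11
472.0: y -1.25 z -0.11
475.2: y -1.50 z -0.09
478.4: y -1.75 z -0.05
481.6: y -1.99 z -0.01
484.8: y -2.24 z 0.06
488.0: y -2.48 z 0.13
```

```bash
python3 -m handwheel '[0,0.01,-0.31,0, 0,-0.01,-0.63,0, 0,-0.05,-0.94,0, 0,-0.11,-1.25,0, 0,-0.19,-1.55,0, 0,-0.29,-1.85,0, 0,-0.42,-2.14,0, 0,-0.56,-2.42,0, 0,-0.72,-2.69,0, 0,-0.9,-2.94,0]'; python3 -c "
from h import *
rep()"
```

```text
time_s: 19.7
tcp_pos: [0.5012, 0.2913, 0.1268]
eef_rot: [80.1, 89.9, 9.1]
contact_force: [6.5, -5.4, -1.7]
gripper_width: 0.0152
t 19.70 p [0.5012 0.2913 0.1268] r 45.0 ang 54.7 F [ 6.5 -5.4 -1.7] Frad -0.7 Ftan -8.5 w 0.0152
```

```bash
python3 -m handwheel '[0,-0.2,-0.24,0, 0,-0.41,-0.47,0, 0,-0.64,-0.69,0, 0,-0.89,-0.89,0, 0,-1.14,-1.07,0, 0,-1.41,-1.23,0, 0,-1.69,-1.37,0, 0,-1.98,-1.49,0, 0,-2.28,-1.59,0, 0,-2.58,-1.68,0]'; python3 -c "
from h import *
rep(); cap('wrist','pics/w5.png')"
```

```text
time_s: 20.95
tcp_pos: [0.4717, 0.2992, 0.1268]
eef_rot: [99.8, 89.9, 28.8]
contact_force: [9.1, -4.0, -3.8]
gripper_width: 0.0151
t 20.95 p [0.4717 0.2992 0.1268] r 44.9 ang 94.5 F [ 9.1 -4.  -3.8] Frad -4.7 Ftan -8.8 w 0.0151
```

View pics/w5.png

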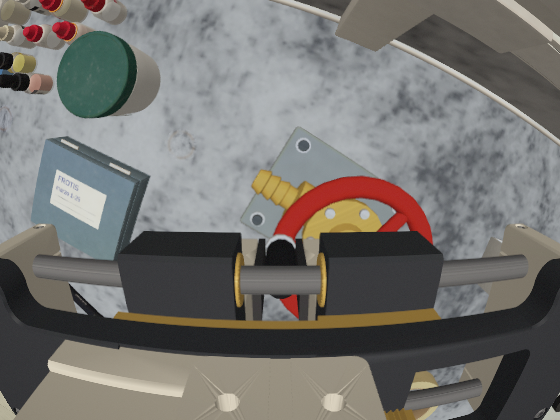

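```bash
python3 -m handwheel '[0,-0.25,-0.05,0, 0,-0.5,-0.09,0, 0,-0.75,-0.11,0, 0,-1,-0.11,0, 0,-1.25,-0.11,0, 0,-1.5,-0.09,0, 0,-1.75,-0.05,0, 0,-1.99,-0.01,0, 0,-2.24,0.06,0, 0,-2.48,0.13,0]'; python3 -c "
from h import *
rep()"
```

```text
time_s: 22.25
tcp_pos: [0.4491, 0.2909, 0.1268]
eef_rot: [114.0, 89.8, 43.0]
contact_force: [9.0, 0.3, -6.6]
gripper_width: 0.015
t 22.25 p [0.4491 0.2909 0.1268] r 44.8 ang 125.6 F [ 9.   0.3 -6.6] Frad -5.0 Ftan -7.5 w 0.015
```

```bash
python3 -m handwheel '[0,0.05,-0.01,0, 0,0.1,-0.02,0, 0,0.15,-0.04,0, 0,0.15,-0.04,0, 0,0.15,-0.04,0, 0,0.15,-0.04,0, 0,0.15,-0.04,0, 0,0.15,-0.04,0, 0,0.15,-0.04,0, 0,0.15,-0.04,0]'; python3 -c "
from h import *
rep()"
```

```text
time_s: 23.5
tcp_pos: [0.4492, 0.2909, 0.1267]
eef_rot: [123.4, 89.9, 52.4]
contact_force: [5.1, -0.8, -2.4]
gripper_width: 0.0157
t 23.50 p [0.4492 0.2909 0.1267] r 44.7 ang 125.5 F [ 5.1 -0.8 -2.4] Frad -3.6 Ftan -3.7 w 0.0157
```

```bash
python3 -m handwheel '[0,0.05,-0.01,0, 0,0.1,-0.02,0, 0,0.1,-0.02,0, 0,0.1,-0.02,0, 0,0.1,-0.02,0, 0,0.1,-0.02,0, 0,0.1,-0.02,0, 0,0.1,-0.02,0, 0,0.1,-0.02,0, 0,0.1,-0.02,0]' 2.6; python3 -c "
from h import *
rep(); cap('wrist','pics/w6.png')"
```

```text
time_s: 24.75
tcp_pos: [0.4497, 0.2907, 0.1266]
eef_rot: [-146.6, 90.0, 142.4]
contact_force: [0.2, 0.3, -0.1]
gripper_width: 0.0263
t 24.75 p [0.4497 0.2907 0.1266] r 44.3 ang 125.2 F [ 0.2  0.3 -0.1] Frad 0.1 Ftan -0.4 w 0.0263
```

View pics/w6.png

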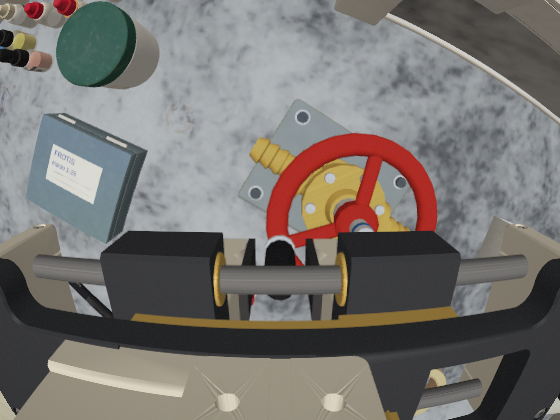

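The fingers are open and free of the handle at (281,262), and the force reads zero. I'll lift straight up, then back off.

```bash
python3 -m handwheel '[-1,0,0,0, -2,0,0,0, -3.5,0,0,0, -5,0,0,0, -6.5,0,0,0, -8,0,0,0, -10,0,0,0, -12,0,0,0, -13,0,0,0, -13,0,0,0]'; python3 -m handwheel '[0,-2,-1,0, 0,-5,-2,0, 0,-8,-4,0, 0,-11,-6,0, 0,-14,-9,0, 0,-16,-12,0, 0,-17,-15,0, 0,-18,-18,0, 0,-18,-20,0, 0,-18,-20,0]'; python3 - <<'E'
from h import *
t=cap("top","pics/t7.png");s=cap("scene","pics/s7.png");w=cap("wrist","pics/w7.png")
cv2.imwrite("pics/s7z.png",cv2.resize(s["image"][190:300,215:345,::-1],None,fx=5,fy=5,interpolation=cv2.INTER_CUBIC))
cv2.imwrite("pics/t7z.png",cv2.resize(t["image"][165:265,195:295,::-1],None,fx=6,fy=6,interpolation=cv2.INTER_CUBIC))
for a in (115,125,135): print(a,proj(s,[*(C+.045*np.array([np.cos(np.radians(a)),np.sin(np.radians(a))])),.142]))
print(proj(s,[*C,.132]),proj(s,[*C,.135]))
E
```

```text
time_s: 26.05
tcp_pos: [0.4498, 0.291, 0.2572]
eef_rot: [128.3, 89.9, 57.3]
contact_force: [-0.4, -0.0, -0.7]
gripper_width: 0.026
time_s: 27.3
tcp_pos: [0.2141, 0.422, 0.2557]
eef_rot: [-23.9, 89.9, -94.8]
contact_force: [-0.2, -0.5, 0.6]
gripper_width: 0.0261
115 [288.20332837 233.6316974 ]
125 [291.42571511 232.15904349]
135 [294.09270971 230.42983085]
[274.67357265 227.92063917] [274.6429099  226.58664459]
```

View pics/s7z.png

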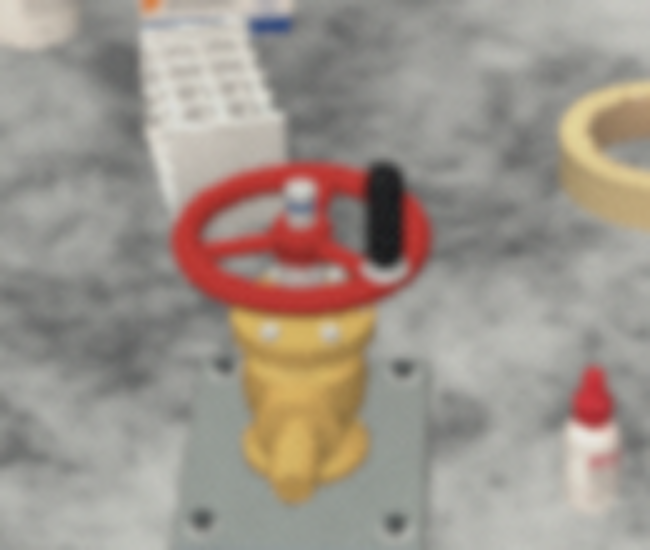

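View pics/t7.png

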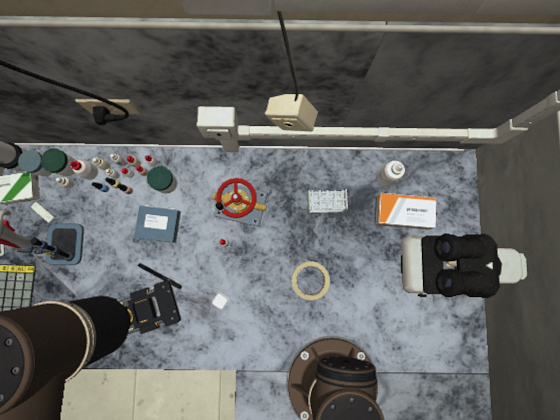

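View pics/s7.png

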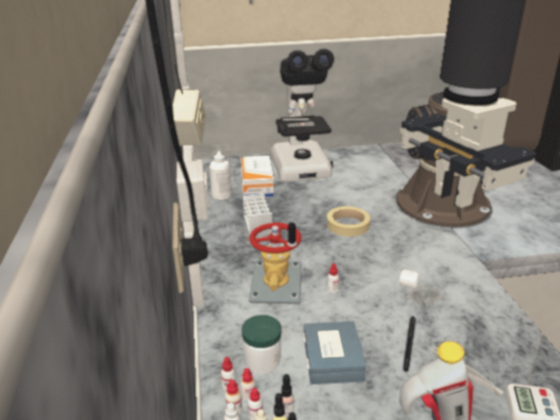

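```bash
python3 - <<'E'
import cv2,numpy as np
for n in("scene0","s3","s7"):
    im=cv2.imread(f"pics/{n}.png").astype(float)[220:240,270:281]
    b=im[:,:,0]-im[:,:,2]; w=np.clip(b-15,0,None); print(n,(w.sum(1)@np.arange(220,240))/w.sum(), "white",(lambda m:(m.sum(1)@np.arange(220,240))/m.sum())(np.clip(im[:,2:8].min(2)-120,0,None)[:12]) if 0 else "")
a=cv2.cvtColor(cv2.imread("pics/scene0.png"),6);c=cv2.cvtColor(cv2.imread("pics/s7.png"),6)
for (n,x0,y0,x1,y1) in [("jar",235,312,290,375),("drop",322,258,345,298),("rack",240,192,275,222),("bottle",205,148,235,202),("kit",238,152,277,195)]:
    p=np.float32(a[y0:y1,x0:x1]);q=np.float32(c[y0:y1,x0:x1]);print(n,np.abs(p-q).mean().round(2),cv2.phaseCorrelate(p,q)[0])
E
```

```text
scene0 232.0 white 
s3 232.08333333333334 white 
s7 231.06666666666666 white 
jar 1.01 (-0.04047144541315717, -0.003624831041953769)
drop 1.01 (-0.08358979616816242, 0.08875378281107515)
rack 1.04 (0.07456392930118838, -0.014978840354352485)
bottle 1.17 (-0.04132282979340829, -0.14641368289866108)
kit 0.86 (0.04615490324028926, 0.5021612075621533)
```

The bystanders have not moved. The stem's blue band is about 1.0 px higher, against 1.3 px expected for 3 mm, and the handle rests at about 125°. Handing in.

```bash
python3 -c "
from plant import workorder
print(workorder.close_job())"
```

```text
the job is handed in; nothing more can be done
None
```

The valve is opened by one full turn past the catch, to within about 5°, and the job is handed in at about 27.5 s of the 72 s allowed.

- **Turning:** I gripped the black handle at about 58° around the wheel and turned it anticlockwise. The force along its path stayed near 1 N until about 122°, then rose to about 8 N by 131°. I took the catch as 127° ± 5°. I pushed on at a steady 7–9 N to 485.6°, which is about 359° past the catch and well inside the tenth of a turn allowed. Then I eased off the load, opened the fingers, lifted clear and backed away.

- **Handle:** The last pictures show it resting at about 125°, where I left it.

- **Stem:** Its blue band did not rise during the play. It finished about 1.0 pixel higher, where 1.3 pixels would be expected for 3 mm. That is consistent with one turn, but too coarse to prove it.

- **Bystanders:** All five look unmoved. The image-shift check gave 0.15 pixel or less for four of them. For the kit carton it read 0.5 pixel, but its picture differs from the first one no more than the others do, so I took that as noise.

- **Force:** The radial force on the tool reached about 8 N at one point, with the circle I commanded slightly off the true one. The largest total wrist force I read was about 13 N.

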